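Clamp a trim bracket in the drilling jig

ROBOT

A 6-joint arm with a two-finger parallel gripper is mounted at the origin on the work surface. World frame = base frame: x ahead of the robot, y to its left, z up, the work surface at z = 0. Lengths are in m, angles in rad, forces in N, time in s.
With the tool pointing down it reaches from about 0.15 to 0.775 m from the base axis. Payload 6.1 kg.
Tool frame: the origin (TCP) lies at the very end of the fingers, on their centre line; the grasp point (between the pads) lies 19 mm behind it; z points along the fingers, x is the direction in which the jaws open and shut, and the axes are right-handed (so a half turn about z gives the same grasp; the last joint's range is limited). The gripper opens to 85 mm and grips with 20 to 120 N. Pads are 22 mm wide; open, the fingers measure 114 mm over their backs; the gripper's body (76 mm by 85 mm) begins 54 mm behind the grasp point. The pads swing forward as they close: fully open they stand 13 mm farther back than shut.
Start: joints at [1.22, 0.126, -0.04, 1.405, 0, 1.571], TCP at [0.18, 0.493, 0.231] pointing down, gripper open.
Joint ranges: [-2.72, 2.72], [-0.95, 1.95], [-1.27, 1.35], [-1.78, 2.02], [-1.46, 1.47], [-3.14, 3.14]. Speed limits (rad/s): [2.39, 2.39, 3.01, 3.14, 3.14, 3.14].

INTERFACE

Orientations are given as a rotation vector (axis times angle).
In Python, from workcell import env gives the robot as it stands. The module is installed in compiled form; this text tells all that it offers.
- The arm moves only by the tool drive_tool, never from a script. Its argument "increments" is a list of rows, each an object with "dr": the turn, a rotation vector about the world's x, y, z in degrees, a list of three; "dp": the shift along the world's x, y, z in mm, a list of three; "gripper": the closure, from -1 (fully open) to 1 (shut). A call has 1 to 10 rows; each row shifts and turns the commanded pose from where the row before left it; what a row does not reach is not made up. A row lasts 1/12 s, in which the tool goes at most 41.7 mm and 7.16 degrees, less where a joint would pass 70% of its speed; a pose out of reach is approached as far as the arm can. A call with a gripper value outside its range is refused whole. The fingers move at their own pace and stop on an object; "force" is the grip in N (left out, the last holds). Time passes only in rows, so rows that do not move let the fingers close. It gives the time, the measured TCP pose, the force and the opening at its end, in the units of the state.
- env.sense(): the state, without advancing time (a new reading comes with each control period).
- env.camera(name): name is "scene" or "top"; returns (picture, depth): 420x560x3 uint8, red, green, blue; 420x560 float32, m along the optical axis (not along the pixel's ray), 0 where there is no reading.
- env.camera_params(name): a dict with "fx", "fy", "cx", "cy" (pixels), "k1" (the pictures are not rectified: a ray, as slopes to the right and down, at radius r is drawn at 1 + k1 r^2 times it, then the intrinsics apply), "world_from_camera" (4x4, takes a point from camera to world coordinates). Camera axes: x right, y up, looking along -z (the intrinsics and any distortion apply to the point x, -y, -z); pixel columns grow to the right and rows downward; lengths in m; the calibration is good to about 2 mm. A picture is of the moment at which its call begins. camera_params takes no time and is no camera call.
- env.close_job(): hands the job in, once; it reports no verdict.
Trained networks look in the newest picture that a camera, given by its name, has taken for a name from the list of things; names that differ only in an ending like _2 or _b are one class to them, and where a whole thing is asked for, a point or a joint stands for the part that bears it (a point fixed in the world has none). Each returns a list of dicts, best first, with "confidence" (0 to 1); they miss things now and then, are a little off and sometimes report something else, mostly with a low value. They report only what shows in the picture. A call takes as long as a camera call. They do not tell look-alikes from the thing itself.
- env.trace(camera, target): "mask" (420x560 bool, what is visible of it) and "bbox" ([centre column, centre row, width, height] in pixels, round what is visible of it).
The state is a dict: "time": time; "qpos": joint angles; "joint_velocities": joint speeds; "tau": joint torques, N m; "eef_pos": TCP position; "tool_rot": TCP orientation; "wrist_force": force on the tool from outside, world axes, zero at the start; "moment": the same for the moment, N m; "width": opening from 0.0 (shut) to 1.0 (fully open).
Only numpy, scipy, OpenCV 4.12 (cv2) and the standard library are available. Lean on these libraries where they do the work, as an engineer would, in place of code of your own. Each camera call takes 0.05 s, during which the arm holds its last target.

TASK

Push the grey trim bracket along its channel up against the brass bolt of the red end stop on the drilling jig and seat it there with a steady push of about 10 N for a moment (not over 20 N). Then push the clamp's red handle down over centre until it snaps onto its stop, gently, without forcing it, so that the rubber pad holds the seated bracket. Let go, and leave the other goods on the bench where they are.

Things in the scene. Friction and masses are not known exactly. Their poses are not given: they have to be found in the camera images.
- jig: Dark steel drilling jig fixed to the bench, bed 240 (x) x 220 (y) mm, bed top 20 mm above the bench. Origin on the bench surface; bed spans x -120..120, y -130..90 mm. x runs along the channel to the red stop, y from the channel to the clamp, z up. Channel centred on y = -70 mm, 63 mm wide between blue rails (10 mm thick, tops 36 mm above the bench, x -95..95 mm)
- clamp_pivot (a point): Pivot of the clamp's handle, beside the channel, at (40, 55, 75) mm in the jig frame; the handle turns about the line through it parallel to jig x and points to jig +y when down. The clamp arm, on a lower pivot, points to jig -y, over the bracket.
- stop: Red end stop block, 18 x 70 x 26 mm, with a brass stop bolt (16 mm across, 45 long, axis along x, 12 mm above the bed) that stands 5 to 30 mm out of it towards the bracket, set differently each time and held firm; how far is not reported. Origin at the foot of the middle of the block's -x face, on the bed top, at (100, -70, 20) mm in the jig frame; axes as the jig's.
- bracket: Loose grey plastic bracket in the channel, short of the stop bolt, about 0.25 kg: flange 130 (x) x 60 (y) x 8 mm; across its rear end (-x) an upright wall 10 mm thick, 60 wide, top 36 mm above the bed; across its front a lip 6 mm thick, 22 mm high. Origin at the centre of its underside, x to the stop. 1.5 mm play to each rail; sliding takes 1 to 3 N; once seated friction bears up to half of the push.
- bracket_front (a point): Middle of the bracket's front end face (65 mm ahead of its origin, 11 mm above its underside), which must bear on the brass stop bolt.
- bracket_rear (a point): Middle of the outer (rear) face of its upright wall, 65 mm behind its origin and 18 mm above its underside: the place to push.
- handle (a joint): Handle angle, rad: about 0 to 0.15 as found open (at 0 it points 1.0 rad above level, outward), growing as it is pushed down; 1.0 = level, on its stop (clamped). Stays where left. Pad meets the bracket at about 0.6, then a spring resists, about 5 to 10 N at 90 mm from the pivot, until dead centre at 0.88; past it the handle snaps onto its stop and stays. Pressing on there only raises the force.
- grip (a point): Middle of the upper face (the face to push on) of the red plastic grip, a bar 24 (x) x 85 (y, along the handle) x 14 mm; 70 mm from the pivot along the handle and 7 mm above its centre line. y points outward along the handle, z is the face's normal.
- grip_end (a point): Outer end of the grip's upper face, 112.5 mm from the pivot along the handle.
- pad: Black rubber pad, 22 mm across, on a sprung spindle at the end of the clamp arm, 75 mm from the arm's pivot; origin at the centre of its lower face. Swings down onto the bracket's flange as the handle goes down; it presses with about 20 to 30 N once clamped.
- spray_bottle: Red trigger spray bottle, 68 mm across, 185 mm tall, standing on the bench; origin at its underside. Not to be disturbed.
- wax_tin: Green round tin, 72 mm across, 35 mm high; origin at its underside. Not to be disturbed.
- bulb_box: Black and red box 110 x 60 x 45 mm; origin at its underside. Not to be disturbed.
Things that resemble listed ones, but are neither listed nor needed, are in the scene too. Leave any purple look-alike of the bracket alone.

How it is judged:
On the way, in this order (a step that is already met when the one before it is completed fails the run):
1. the bracket is seated: pressed on the stop bolt with more than 3 N, gap under 2 mm (horizontal distance between bracket_front and stop_bolt_c0 below 0.0245 m and angle between the x axis of bracket and the x axis of stop, either way round below 0.04 rad and z of bracket in the frame of jig below 0.0225 m and contact force between bracket and stop above 3 N), for 0.3 s.
2. the handle is over centre on its stop and the pad presses the bracket (horizontal distance between bracket_front and stop_bolt_c0 below 0.0245 m and angle between the x axis of bracket and the x axis of stop, either way round below 0.04 rad and z of bracket in the frame of jig below 0.0225 m and value of joint handle above 0.95 rad and contact force between pad and bracket above 12 N), for 0.2 s.
At the end, for the whole second after the job is handed in: The bracket lies flat on the bed, straight, with its front face within 2 mm of the tip of the stop bolt (45 mm long: within 24.5 mm of its middle); the handle is down within 0.05 rad of its stop (angle over 0.95), the pad presses the bracket with more than 12 N, and all is at rest (all of step 2 and linear speed of bracket below 0.01 m/s and velocity of joint handle below 0.05 rad/s); the robot touches nothing.
It fails at once if the bracket is pressed on the stop bolt with more than 20 N (contact force between bracket and stop above 20 N).
It fails at once if the robot pushes the bracket with more than 25 N (contact force between any of the arm, the fingers and bracket above 25 N).
It fails at once if the handle is forced with more than 30 N (contact force between handle and anything else above 30 N).
It fails at once if one of the other goods is moved more than 15 mm or tipped (distance of any of spray_bottle, wax_tin, bulb_box from where it was at the start of the episode above 0.015 m or angle between spray_bottle's own z axis and vertical above 0.3 rad).
It also fails if it takes over 67 s, if anything falls off the work surface, if the arm or the gripper's body presses on something with over 40 N, if the wrist force passes 120 N, or if a joint passes its speed limit or range.

## Working session

There is one attempt and no reset: what is moved stays moved. The work goes in short steps, Python scripts to look and compute and a tool call to move; the robot and the scene stay as the last step left them, time stands still between calls to the robot, and variables do not carry over. Pictures are saved under pics/ and viewed, and the job is handed in when it is done.

Besides the shell and the picture viewer there is one more tool, called after "Call:" as name([rows], argument=value, ...), one row to a line, values as JSON. drive_tool: Moves the arm, as the interface text tells. Its arguments: {"type":"object","properties":{"increments":{"type":"array","items":{"type":"object","properties":{"dr":{"type":"array","items":{"type":"number"}},"dp":{"type":"array","items":{"type":"number"}},"gripper":{"type":"number"}}}},"force":{"type":"number"}},"required":["increments"]}

```bash
mkdir -p pics; cat > h.py <<'E'
import numpy as np,cv2
from workcell import env
def rays(p,uv):
    uv=np.atleast_2d(np.array(uv,float))
    d=(uv-[p['cx'],p['cy']])/[p['fx'],p['fy']]
    s=d.copy()
    for _ in range(20): s=d/(1+p['k1']*(s**2).sum(1,keepdims=True))
    return s
def pts(p,uv,z):
    s=rays(p,uv); z=np.atleast_1d(z)[:,None]
    c=np.hstack([s*z*[1,-1],-z,np.ones_like(z)])
    return (c@np.array(p['world_from_camera']).T)[:,:3]
def cloud(p,dep):
    h,w=dep.shape; v,u=np.mgrid[:h,:w]
    return pts(p,np.c_[u.ravel(),v.ravel()],dep.ravel()).reshape(h,w,3)
def onplane(p,uv,zw):
    s=rays(p,uv);T=np.array(p['world_from_camera'])
    d=np.c_[s[:,0],-s[:,1],-np.ones(len(s))]@T[:3,:3].T;o=T[:3,3]
    return o+d*((zw-o[2])/d[:,2:3])
def proj(p,X):
    T=np.linalg.inv(np.array(p['world_from_camera']));X=np.atleast_2d(X)
    c=X@T[:3,:3].T+T[:3,3]; s=np.c_[c[:,0],-c[:,1]]/-c[:,2:3]
    s=s*(1+p['k1']*(s**2).sum(1,keepdims=True))
    return s*[p['fx'],p['fy']]+[p['cx'],p['cy']]
E
python3 - <<'E'
from h import *
print(env.sense())
for n in('scene','top'):
    im,d=env.camera(n);np.savez(f'{n}0.npz',im=im,d=d);cv2.imwrite(f'pics/{n}0.png',im[...,::-1]);print(env.camera_params(n))
    for t in('jig','bracket','stop','handle','grip','spray_bottle','wax_tin','bulb_box'):
        for r in env.trace(n,t)[:3]: print(n,t,r['confidence'],r['bbox'])
E
```

```text
{'time': 0.0, 'qpos': array([ 1.22002866e+00,  1.26371579e-01, -4.05661306e-02,  1.40540837e+00,
        4.12754754e-06,  1.57084093e+00]), 'joint_velocities': array([ 0.00069138,  0.0006039 , -0.00121687, -0.000333  , -0.00118247,
       -0.00046195]), 'tau': array([-6.35290198e-04, -4.35914540e+01,  3.52923667e+01,  1.74321514e-02,
       -2.11987322e-05, -1.43821211e-06]), 'eef_pos': array([0.18026329, 0.49266256, 0.23055206]), 'tool_rot': array([ 2.57428906e+00,  1.79918864e+00, -1.99840223e-03]), 'wrist_force': array([-0.35374539,  0.02336998, -0.66257854]), 'moment': array([ 0.0578041 , -0.04453887, -0.03149538]), 'width': 1.0026909828088193}
{'fx': 421.0572014107679, 'fy': 421.0572014107679, 'cx': 287.6638176489438, 'cy': 209.52249859026688, 'k1': 0.042265182075761, 'world_from_camera': array([[ 0.31803288, -0.72767696,  0.60773459,  1.10877726],
       [ 0.94807604,  0.24587473, -0.20173606, -0.24529836],
       [-0.00262789,  0.6403373 ,  0.76808934,  0.84660383],
       [ 0.        ,  0.        ,  0.        ,  1.        ]])}
scene jig 0.85 [290.4, 271.6, 131.5, 117.3]
scene
[... 642 characters left out ...]
rom_camera': array([[-0.02269613,  0.99638386, -0.08187848,  0.4788588 ],
       [-0.99929547, -0.02505844, -0.02793991, -0.05743818],
       [-0.02989062,  0.08118666,  0.99625061,  0.90493933],
       [ 0.        ,  0.        ,  0.        ,  1.        ]])}
top bracket 0.92 [239.1, 300.2, 63.9, 45.2]
top bracket 0.84 [406.1, 253.7, 51.1, 61.6]
top bracket 0.74 [337.9, 300.1, 52.7, 63.5]
top stop 0.58 [309.7, 138.8, 28.4, 24.7]
top handle 0.86 [252.9, 172.4, 57.8, 9.9]
top grip 0.91 [250.9, 172.7, 57.2, 9.2]
top spray_bottle 0.81 [426.5, 147.9, 66.4, 44.8]
top spray_bottle 0.28 [323.8, 191.6, 38.6, 58.5]
top wax_tin 0.56 [264.4, 124.3, 30.6, 34.4]
top bulb_box 0.65 [226.7, 222.8, 40.3, 55.7]
```

View pics/scene0.png

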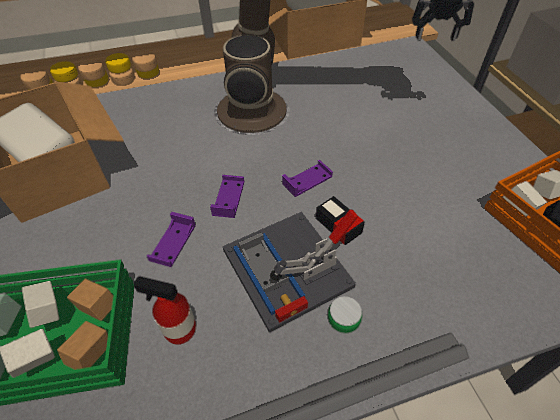

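View pics/top0.png

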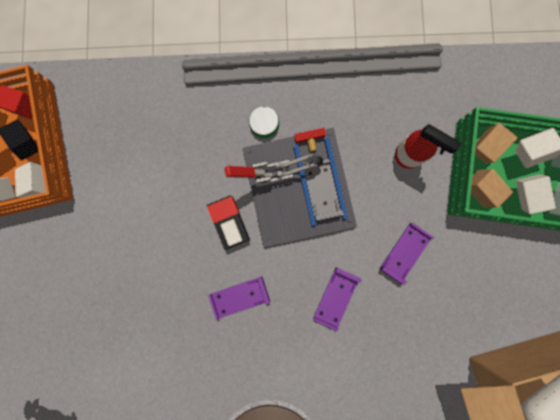

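```bash
python3 - <<'E'
from h import *
a=np.load('top0.npz')['im'];cv2.imwrite('pics/topz.png',cv2.resize(a[110:260,200:370,::-1],None,fx=4,fy=4,interpolation=2)[:600])
a=np.load('scene0.npz')['im'];cv2.imwrite('pics/scz.png',cv2.resize(a[190:335,215:375,::-1],None,fx=4,fy=4,interpolation=2))
E
```

```text
(no output)
```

View pics/topz.png

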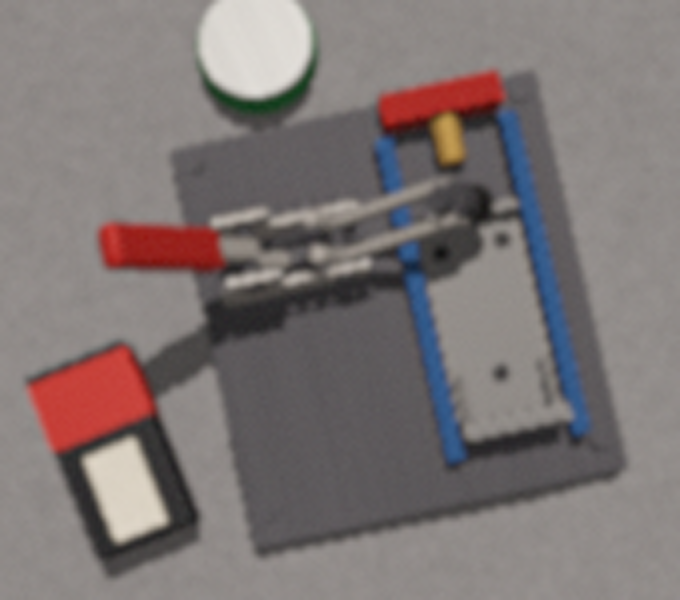

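View pics/scz.png

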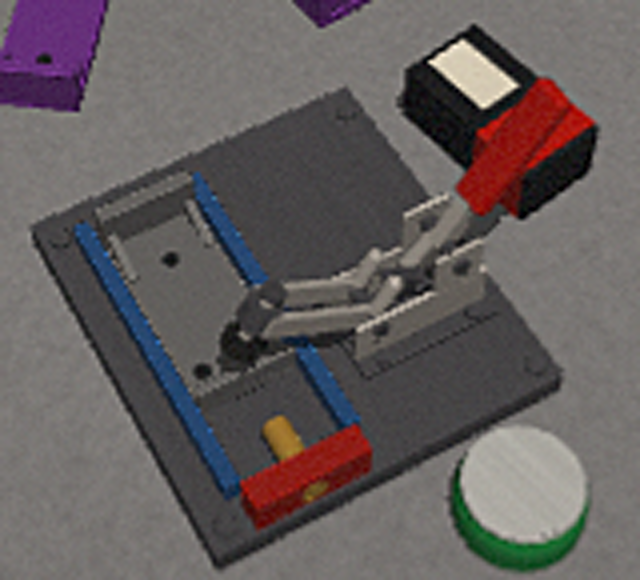

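```bash
cat >> h.py <<'E'
def Z(n,q):
    o={'top':(200,110),'scene':(215,190)}[n]
    return (np.array(q,float)+.5)/4-.5+o
def jig2w(j,P):
    P=np.atleast_2d(P).astype(float);c,s=np.cos(j[2]),np.sin(j[2])
    return np.c_[j[0]+c*P[:,0]-s*P[:,1],j[1]+s*P[:,0]+c*P[:,1],P[:,2]]
def w2jig(j,W):
    W=np.atleast_2d(W).astype(float);c,s=np.cos(j[2]),np.sin(j[2]);x=W[:,0]-j[0];y=W[:,1]-j[1]
    return np.c_[c*x+s*y,-s*x+c*y,W[:,2]]
E
python3 - <<'E'
from h import *
from scipy.optimize import least_squares
C=np.array([[.12,.09,.02],[.12,-.13,.02],[-.12,-.13,.02],[-.12,.09,.02]])
obs={'top':Z('top',[(175,152),(535,72),(622,466),(262,550)]),'scene':Z('scene',[(560,378),(222,555),(35,230),(345,90)])}
P={n:env.camera_params(n) for n in obs}
for ns in (['top'],['scene'],['top','scene']):
    r=least_squares(lambda j:np.concatenate([(proj(P[n],jig2w(j,C))-obs[n]).ravel() for n in ns]),[.55,-.05,.2])
    print(ns,r.x,np.round(r.fun,1))
j=r.x;np.save('jig.npy',j)
# top view features
def show(n,q,z): print(n,q,np.round(w2jig(j,onplane(P[n],Z(n,[q]),z))*1000,1))
print('bracket rear top edge z .056');show('top',(470,443),.056);show('top',(570,415),.056)
show('scene',(103,222),.056);show('scene',(195,178),.056)
print('front lip top z.042');show('scene',(197,398),.042);show('top',(480,225),.042)
print('bolt tip z.032(mid) .040');show('top',(450,162),.032);show('scene',(272,425),.040);show('scene',(283,420),.040)
print('stop -x face top z .046');show('top',(383,128),.046);show('top',(502,100),.046)
# depth
for n in P:
    d=np.load(f'{n}0.npz')['d'];c=w2jig(j,cloud(P[n],d).reshape(-1,3)).reshape(420,560,3)
    np.save(f'{n}c.npy',c)
    m=(abs(c[...,0])<.1)&(c[...,1]>.02)&(c[...,1]<.08)&(c[...,2]<.04)&(c[...,0]<0);print(n,'bed z',np.median(c[m][:,2]))
    for t in('grip',):
        m=env.trace(n,t)[0]['mask'];q=c[m];q=q[q[:,2]>.08];print(n,'grip',np.round(q[::max(1,len(q)//15)]*1000))
E
```

```text
['top'] [ 0.60177556 -0.06373972  0.19250197] [-1.2 -0.4  0.3 -0.7  2.3  0.7 -1.5  0.3]
['scene'] [ 0.60585201 -0.06219338  0.19159303] [ 2.  -0.8 -1.   1.5 -1.4 -0.8  0.5 -1. ]
['top', 'scene'] [ 0.60364547 -0.06288909  0.1923122 ] [-1.5 -1.2 -0.1 -1.5  1.9 -0.1 -1.9 -0.5  1.3 -1.5 -1.6  0.7 -1.9 -1.4
 -0.1 -1.6]
bracket rear top edge z .056
top (470, 443) [[-89.1 -40.9  56. ]]
top (570, 415) [[-85.8 -98.1  56. ]]
scene (103, 222) [[-74.8 -98.2  56. ]]
scene (195, 178) [[-76.5 -38.2  56. ]]
front lip top z.042
scene (197, 398) [[  44.7 -100.6   42. ]]
top (480, 225) [[ 31. -75.  42.]]
bolt tip z.032(mid) .040
top (450, 162) [[ 72.4 -67.6  32. ]]
scene (272, 425) [[ 77.7 -72.9  40. ]]
scene (283, 420) [[ 78.  -66.4  40. ]]
stop -x face top z .046
top (383, 128) [[ 96.8 -33.3  46. ]]
top (502, 100) [[  97.8 -102.7   46. ]]
top bed z 0.020979084079756127
top grip [[ 49. 120. 166.]
 [ 46. 108. 161.]
 [ 44. 115. 168.]
 [ 44. 123. 165.]
 [ 43.  76. 118.]
 [ 40.  86. 132.]
 [ 37. 109. 162.]
 [ 39.  62.  96.]
 [ 36.  87. 133.]
 [ 33. 108. 163.]
 [ 36.  61.  91.]
 [ 32.  86. 131.]
 [ 30. 111. 162.]
 [ 33.  64.  86.]
 [ 29.  81. 120.]
 [ 26.  89. 129.]]
scene bed z 0.019450844520976895
scene grip [[ 32. 113. 167.]
 [ 33. 106. 159.]
 [ 43. 109. 161.]
 [ 45. 108. 158.]
 [ 46. 105. 154.]
 [ 51. 102. 154.]
 [ 50. 101. 148.]
 [ 53. 102. 143.]
 [ 39.  85. 128.]
 [ 48.  87. 130.]
 [ 53.  86. 129.]
 [ 38.  72. 110.]
 [ 48.  76. 112.]
 [ 46.  67. 104.]
 [ 43.  60.  95.]
 [ 44.  66.  81.]]
```

```bash
python3 - <<'E'
from h import *
j=np.load('jig.npy')
print(np.degrees(j[2]),jig2w(j,[[-.13,-.07,.2],[-.1,-.07,.03],[.04,.0977,.1545],[.04,.145,.082],[.04,.09,.2]]))
for n in('top','scene'):
    c=np.load(f'{n}c.npy').reshape(-1,3)
    m=(c[:,1]>-.095)&(c[:,1]<-.045)&(c[:,2]>.045)&(c[:,2]<.065)&(c[:,0]<-.03)&(c[:,0]>-.12);q=c[m]
    print(n,'wall',len(q),np.percentile(q,[5,50,95],axis=0)*1000 if len(q) else '')
    m=(c[:,1]>-.078)&(c[:,1]<-.062)&(c[:,2]>.036)&(c[:,2]<.045)&(c[:,0]>.05)&(c[:,0]<.095);q=c[m]
    print('bolt',np.round(q*1000) if len(q)<40 else np.percentile(q,[2,50,98],axis=0)*1000)
    m=(abs(c[:,1]-.0)<.01+.1)&(c[:,2]>.0335)&(c[:,2]<.039)&(abs(c[:,0])<.08)&(c[:,1]<-.02)&((abs(c[:,1]+.0335)<.006)|(abs(c[:,1]+.1065)<.006));q=c[m]
    print('rails',np.median(q[q[:,1]>-.07][:,1]),np.median(q[q[:,1]<-.07][:,1]),'exp -.0335,-.1065')
E
```

```text
11.018677485611715 [[ 0.48942106 -0.1564454   0.2       ]
 [ 0.51886801 -0.15071153  0.03      ]
 [ 0.62423477  0.04065496  0.1545    ]
 [ 0.61519437  0.08708298  0.082     ]
 [ 0.62570646  0.03309691  0.2       ]]
top wall 108 [[-87.87552399 -92.08913791  53.27574072]
 [-83.31954711 -70.12355089  57.25363332]
 [-78.45286401 -47.81989587  59.76261763]]
bolt [[ 72.31078562 -75.42115927  36.29397176]
 [ 83.00482668 -68.80045886  39.8412057 ]
 [ 93.8804641  -62.82611893  42.87792124]]
rails -0.032210261774651944 -0.10539032002565143 exp -.0335,-.1065
scene wall 126 [[-85.00113907 -92.94337137  46.95516867]
 [-77.67954692 -70.51015747  54.11352099]
 [-74.86997591 -48.17067569  57.21182455]]
bolt [[ 74.78062928 -76.85204825  36.62165837]
 [ 84.52599127 -70.9580412   38.34197896]
 [ 94.85167624 -64.73888883  41.05888976]]
rails -0.033730245421130414 -0.10573650438421776 exp -.0335,-.1065
```

Call:
drive_tool([
  {"dr":[0,0,7],"dp":[20,-20,0],"gripper":1},
  {"dr":[0,0,7],"dp":[20,-35,0],"gripper":1},
], force=40)

```text
time: 1.17
eef_pos: [0.22, 0.4403, 0.2305]
tool_rot: [-2.33, -2.107, -0.0]
wrist_force: [0.8, -0.7, 0.1]
width: 0.753
```

```bash
python3 -c "
from h import *
print(env.sense())"
```

```text
{'time': 1.1667, 'qpos': array([ 1.10723705e+00,  6.36892911e-02, -1.10196550e-01,  1.39677782e+00,
        2.15646007e-04,  1.20742215e+00]), 'joint_velocities': array([-0.80839106, -0.55559661, -0.60167941, -0.0264517 , -0.01761824,
       -2.21158897]), 'tau': array([  8.59603018, -35.81296206,  36.80436015,   0.34029488,
         0.33101077,   2.6245138 ]), 'eef_pos': array([0.22003909, 0.4403179 , 0.23052442]), 'tool_rot': array([-2.32970133e+00, -2.10725673e+00, -7.10385320e-05]), 'wrist_force': array([ 0.82633452, -0.67424244,  0.0622765 ]), 'moment': array([-0.02283731, -0.08690817,  0.00675801]), 'width': 0.7526288357219422}
```

Call:
drive_tool([
  {"dr":[0,0,2],"dp":[15,-33,0],"gripper":1},
  {"dr":[0,0,2],"dp":[15,-33,0],"gripper":1},
  {"dr":[0,0,2],"dp":[15,-33,0],"gripper":1},
  {"dr":[0,0,2],"dp":[15,-33,0],"gripper":1},
  {"dr":[0,0,2],"dp":[15,-33,0],"gripper":1},
  {"dr":[0,0,2],"dp":[15,-33,0],"gripper":1},
  {"dr":[0,0,2],"dp":[15,-33,0],"gripper":1},
  {"dr":[0,0,2],"dp":[15,-33,0],"gripper":1},
  {"dr":[0,0,1],"dp":[15,-33,0],"gripper":1},
  {"dp":[15,-33,0],"gripper":1},
])

```text
invalid input at $.increments[9]: expected keys dr, dp, gripper
```

Call:
drive_tool([
  {"dp":[15,-33,0],"gripper":1},
  {"dp":[15,-33,0],"gripper":1},
  {"dp":[15,-33,0],"gripper":1},
  {"dp":[15,-33,0],"gripper":1},
  {"dp":[15,-33,0],"gripper":1},
  {"dp":[15,-33,0],"gripper":1},
  {"dp":[15,-33,0],"gripper":1},
  {"dp":[14,-36,0],"gripper":1},
  {"gripper":1},
  {"gripper":1},
])

```text
invalid input at $.increments[0]: expected keys dr, dp, gripper
```

```bash
cat >>h.py <<'E'
def st():
    from scipy.spatial.transform import Rotation as R
    s=env.sense();M=R.from_rotvec(s['tool_rot']).as_matrix();j=np.load('jig.npy')
    print('t',s['time'],'tcp',np.round(s['eef_pos']*1000,1),'jig',np.round(w2jig(j,s['eef_pos'])*1000,1),'yaw',np.degrees(np.arctan2(M[1,0],M[0,0])).round(2),'z',M[:,2].round(3),'F jig',np.round(w2jig([0,0,j[2]],s['wrist_force']),2),'w',s['width'])
E
python3 -c "
from h import *
st()"
```

```text
t 1.1667 tcp [220.  440.3 230.5] jig [[-280.4  567.2  230.5]] yaw 84.26 z [-0.  0. -1.] F jig [[ 0.68 -0.82  0.06]] w 0.7526288357219422
```

Call:
drive_tool([
  {"dr":[0,0,2],"dp":[15,-33,0],"gripper":1},
  {"dr":[0,0,2],"dp":[15,-33,0],"gripper":1},
  {"dr":[0,0,2],"dp":[15,-33,0],"gripper":1},
  {"dr":[0,0,2],"dp":[15,-33,0],"gripper":1},
  {"dr":[0,0,2],"dp":[15,-33,0],"gripper":1},
  {"dr":[0,0,2],"dp":[15,-33,0],"gripper":1},
  {"dr":[0,0,2],"dp":[15,-33,0],"gripper":1},
  {"dr":[0,0,2],"dp":[15,-33,0],"gripper":1},
  {"dr":[0,0,1],"dp":[15,-33,0],"gripper":1},
  {"dr":[0,0,0],"dp":[15,-33,0],"gripper":1},
])

```text
time: 2.0
eef_pos: [0.3703, 0.1071, 0.2316]
tool_rot: [2.002, 2.42, 0.001]
wrist_force: [0.8, 0.9, 0.5]
width: -0.006
```

Call:
drive_tool([
  {"dr":[0,0,0],"dp":[15,-33,0],"gripper":1},
  {"dr":[0,0,0],"dp":[15,-33,0],"gripper":1},
  {"dr":[0,0,0],"dp":[15,-33,0],"gripper":1},
  {"dr":[0,0,0],"dp":[15,-33,0],"gripper":1},
  {"dr":[0,0,0],"dp":[15,-33,0],"gripper":1},
  {"dr":[0,0,0],"dp":[15,-33,0],"gripper":1},
  {"dr":[0,0,0],"dp":[15,-33,0],"gripper":1},
  {"dr":[0,0,0],"dp":[14,-36,0],"gripper":1},
  {"dr":[0,0,0],"dp":[0,0,0],"gripper":1},
  {"dr":[0,0,0],"dp":[0,0,0],"gripper":1},
])

```text
time: 2.83
eef_pos: [0.4892, -0.1599, 0.2306]
tool_rot: [-2.007, -2.415, 0.001]
wrist_force: [-0.1, 0.0, -1.1]
width: -0.001
```

```bash
python3 -c "
from h import *
st()"
```

```text
t 2.8333 tcp [ 489.2 -159.9  230.6] jig [[-130.9  -73.3  230.6]] yaw 100.55 z [-0.001  0.001 -1.   ] F jig [[-0.11  0.02 -1.12]] w -0.001434600283536109
```

Call:
drive_tool([
  {"dr":[0,0,0.5],"dp":[-1,3,-25],"gripper":1},
  {"dr":[0,0,0],"dp":[0,0,-25],"gripper":1},
  {"dr":[0,0,0],"dp":[0,0,-25],"gripper":1},
  {"dr":[0,0,0],"dp":[0,0,-25],"gripper":1},
  {"dr":[0,0,0],"dp":[0,0,-25],"gripper":1},
  {"dr":[0,0,0],"dp":[0,0,-25],"gripper":1},
  {"dr":[0,0,0],"dp":[0,0,-20],"gripper":1},
  {"dr":[0,0,0],"dp":[0,0,-15],"gripper":1},
  {"dr":[0,0,0],"dp":[0,0,-10],"gripper":1},
  {"dr":[0,0,0],"dp":[0,0,-3],"gripper":1},
])

```text
time: 3.67
eef_pos: [0.4868, -0.1539, 0.032]
tool_rot: [-1.99, -2.428, 0.001]
wrist_force: [0.9, 1.3, -0.5]
width: -0.001
```

```bash
python3 -c "
from h import *
st()
im,d=env.camera('top');cv2.imwrite('pics/t1.png',cv2.resize(im[110:260,200:370,::-1],None,fx=4,fy=4,interpolation=2)[:600])
im,d=env.camera('scene');cv2.imwrite('pics/s1.png',cv2.resize(im[190:335,215:375,::-1],None,fx=4,fy=4,interpolation=2))
"
```

```text
t 3.6667 tcp [ 486.8 -153.9   32. ] jig [[-132.1  -67.    32. ]] yaw 101.31 z [-0.002  0.001 -1.   ] F jig [[ 1.11  1.06 -0.46]] w -0.0009246978110626634
```

View pics/s1.png

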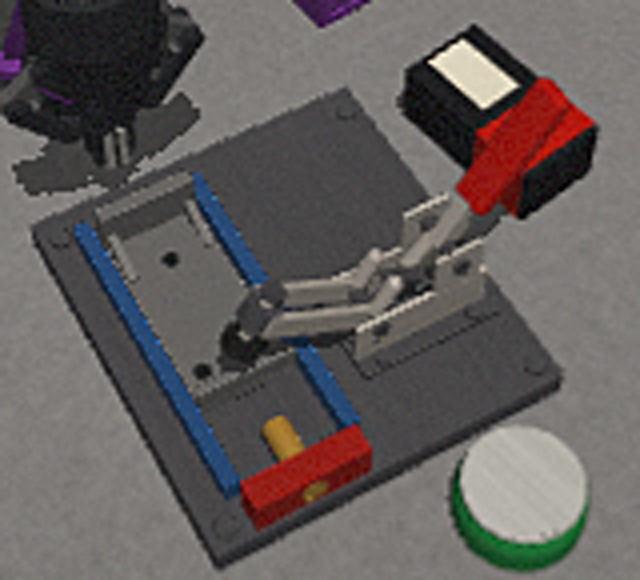

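Call:
drive_tool([
  {"dr":[0,0,-0.3],"dp":[7.4,-1.5,0],"gripper":1},
  {"dr":[0,0,0],"dp":[6.9,1.3,0],"gripper":1},
  {"dr":[0,0,0],"dp":[6.9,1.3,0],"gripper":1},
  {"dr":[0,0,0],"dp":[3.9,0.8,0],"gripper":1},
  {"dr":[0,0,0],"dp":[0,0,0],"gripper":1},
  {"dr":[0,0,0],"dp":[0,0,0],"gripper":1},
])

```text
time: 4.27
eef_pos: [0.5135, -0.1532, 0.0333]
tool_rot: [-1.999, -2.423, 0.0]
wrist_force: [-0.4, -0.3, -0.5]
width: 0.001
```

```bash
python3 -c "
from h import *
st()"
```

```text
t 4.2667 tcp [ 513.5 -153.2   33.3] jig [[-105.8  -71.4   33.3]] yaw 100.96 z [-0. -0. -1.] F jig [[-0.42 -0.23 -0.47]] w 0.0009859013133268174
```

Call:
drive_tool([
  {"dr":[0,0,0],"dp":[1.5,0.3,0],"gripper":1},
  {"dr":[0,0,0],"dp":[1.5,0.3,0],"gripper":1},
  {"dr":[0,0,0],"dp":[1.5,0.3,0],"gripper":1},
  {"dr":[0,0,0],"dp":[1.5,0.3,0],"gripper":1},
  {"dr":[0,0,0],"dp":[1.5,0.3,0],"gripper":1},
])

```text
time: 4.68
eef_pos: [0.5207, -0.1518, 0.0333]
tool_rot: [2.0, 2.423, 0.0]
wrist_force: [0.2, -0.6, 0.4]
width: 0.002
```

```bash
python3 -c "
from h import *
st()"
```

```text
t 4.6833 tcp [ 520.7 -151.8   33.3] jig [[-98.4 -71.4  33.3]] yaw 100.93 z [ 0. -0. -1.] F jig [[ 0.1  -0.67  0.39]] w 0.002146149245838572
```

Call:
drive_tool([
  {"dr":[0,0,0],"dp":[1.5,0.3,0],"gripper":1},
  {"dr":[0,0,0],"dp":[1.5,0.3,0],"gripper":1},
  {"dr":[0,0,0],"dp":[1.5,0.3,0],"gripper":1},
  {"dr":[0,0,0],"dp":[1.5,0.3,0],"gripper":1},
  {"dr":[0,0,0],"dp":[1.5,0.3,0],"gripper":1},
  {"dr":[0,0,0],"dp":[1.5,0.3,0],"gripper":1},
])

```text
time: 5.18
eef_pos: [0.5296, -0.15, 0.0333]
tool_rot: [-2.0, -2.423, 0.0]
wrist_force: [-1.7, -1.0, 0.9]
width: -0.001
```

Call:
drive_tool([
  {"dr":[0,0,0],"dp":[1.5,0.3,0],"gripper":1},
  {"dr":[0,0,0],"dp":[1.5,0.3,0],"gripper":1},
  {"dr":[0,0,0],"dp":[1.5,0.3,0],"gripper":1},
])

```text
time: 5.43
eef_pos: [0.5342, -0.149, 0.0333]
tool_rot: [-2.0, -2.423, 0.0]
wrist_force: [-2.4, -0.5, 1.2]
width: 0.003
```

```bash
python3 -c "
from h import *
st()
im,d=env.camera('scene');cv2.imwrite('pics/s2.png',cv2.resize(im[190:335,215:375,::-1],None,fx=4,fy=4,interpolation=2))
"
```

```text
t 5.4333 tcp [ 534.2 -149.    33.3] jig [[-84.6 -71.3  33.3]] yaw 100.94 z [-0. -0. -1.] F jig [[-2.5  -0.07  1.17]] w 0.0031622411225781647
```

View pics/s2.png

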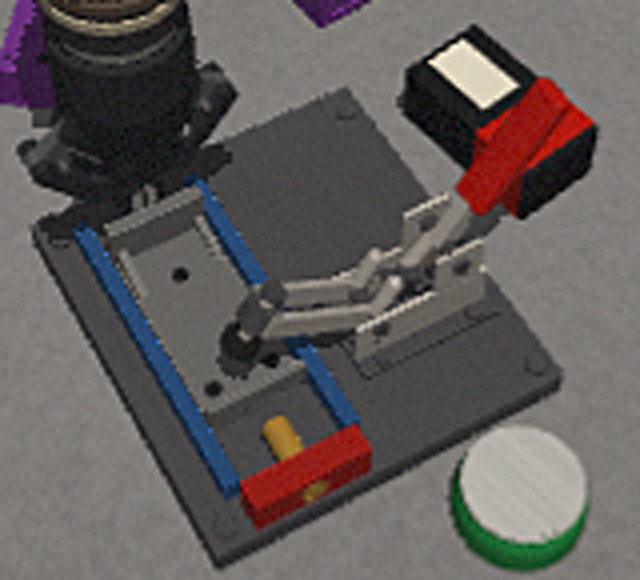

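Call:
drive_tool([
  {"dr":[0,0,0],"dp":[1.5,0.3,0],"gripper":1},
  {"dr":[0,0,0],"dp":[1.5,0.3,0],"gripper":1},
  {"dr":[0,0,0],"dp":[1.5,0.3,0],"gripper":1},
  {"dr":[0,0,0],"dp":[1.5,0.3,0],"gripper":1},
  {"dr":[0,0,0],"dp":[1,0.2,0],"gripper":1},
])

```text
time: 5.9
eef_pos: [0.5413, -0.1476, 0.0333]
tool_rot: [2.0, 2.423, 0.0]
wrist_force: [-1.1, 0.2, 0.4]
width: 0.0
```

Call:
drive_tool([
  {"dr":[0,0,0],"dp":[1,0.2,0],"gripper":1},
  {"dr":[0,0,0],"dp":[1,0.2,0],"gripper":1},
  {"dr":[0,0,0],"dp":[1,0.2,0],"gripper":1},
])

```text
time: 6.15
eef_pos: [0.5441, -0.147, 0.0333]
tool_rot: [-2.0, -2.423, 0.0]
wrist_force: [-1.9, 0.0, -0.9]
width: -0.001
```

```bash
python3 -c "
from h import *
st()
im,d=env.camera('scene');cv2.imwrite('pics/s3.png',cv2.resize(im[190:335,215:375,::-1],None,fx=4,fy=4,interpolation=2))
im,d=env.camera('top');cv2.imwrite('pics/t3.png',cv2.resize(im[110:260,200:370,::-1],None,fx=4,fy=4,interpolation=2))
"
```

```text
t 6.15 tcp [ 544.1 -147.    33.3] jig [[-74.5 -71.2  33.3]] yaw 100.94 z [-0.  0. -1.] F jig [[-1.91  0.41 -0.89]] w -0.0008192912063968938
```

View pics/s3.png

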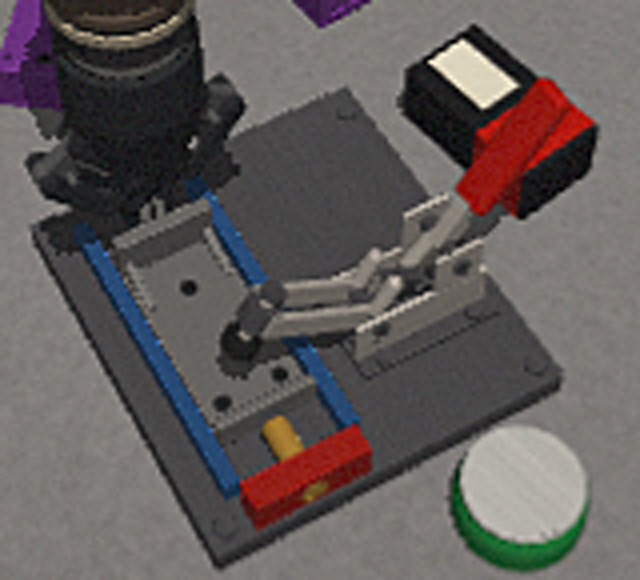

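View pics/t3.png

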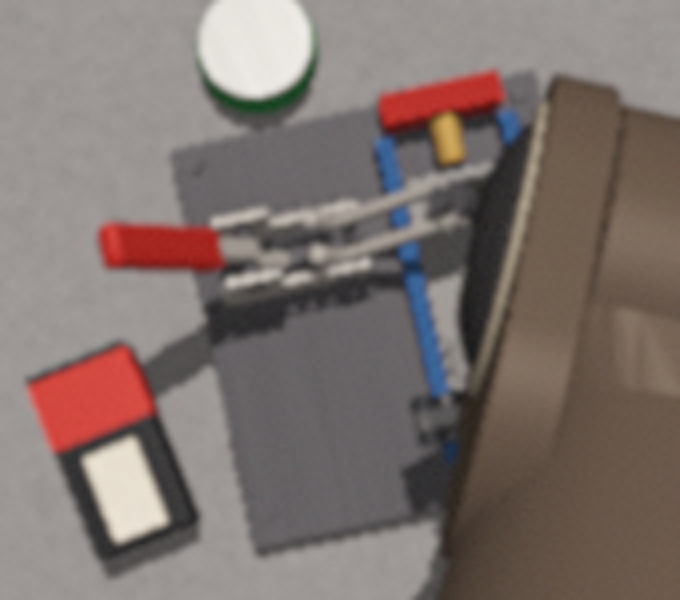

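Call:
drive_tool([
  {"dr":[0,0,0],"dp":[0.6,0.1,0],"gripper":1},
  {"dr":[0,0,0],"dp":[0.6,0.1,0],"gripper":1},
  {"dr":[0,0,0],"dp":[0.6,0.1,0],"gripper":1},
  {"dr":[0,0,0],"dp":[0.6,0.2,0],"gripper":1},
])

```text
time: 6.58
eef_pos: [0.5465, -0.1466, 0.0333]
tool_rot: [-2.0, -2.423, 0.0]
wrist_force: [-0.7, 0.6, 1.1]
width: 0.001
```

Call:
drive_tool([
  {"dr":[0,0,0],"dp":[0.5,0.1,0],"gripper":1},
  {"dr":[0,0,0],"dp":[0.5,0.1,0],"gripper":1},
])

```text
time: 6.75
eef_pos: [0.5475, -0.1463, 0.0333]
tool_rot: [-2.0, -2.423, 0.0]
wrist_force: [-0.8, -1.3, 0.2]
width: -0.001
```

Call:
drive_tool([
  {"dr":[0,0,0],"dp":[0.5,0.1,0],"gripper":1},
  {"dr":[0,0,0],"dp":[0.5,0.1,0],"gripper":1},
])

```text
time: 6.92
eef_pos: [0.5485, -0.1462, 0.0333]
tool_rot: [-2.0, -2.423, 0.0]
wrist_force: [-0.5, 0.3, 0.4]
width: 0.003
```

Call:
drive_tool([
  {"dr":[0,0,0],"dp":[0.5,0.1,0],"gripper":1},
  {"dr":[0,0,0],"dp":[0.5,0.1,0],"gripper":1},
])

```text
time: 7.08
eef_pos: [0.5495, -0.1459, 0.0333]
tool_rot: [2.0, 2.423, -0.0]
wrist_force: [-0.8, -0.9, -0.2]
width: 0.002
```

Call:
drive_tool([
  {"dr":[0,0,0],"dp":[0.5,0.1,0],"gripper":1},
  {"dr":[0,0,0],"dp":[0.5,0.1,0],"gripper":1},
])

```text
time: 7.25
eef_pos: [0.5505, -0.1458, 0.0333]
tool_rot: [2.0, 2.423, -0.0]
wrist_force: [-1.3, 0.2, 0.5]
width: -0.0
```

```bash
python3 -c "
from h import *
st()
im,d=env.camera('scene');cv2.imwrite('pics/s4.png',cv2.resize(im[190:335,215:375,::-1],None,fx=4,fy=4,interpolation=2))
"
```

```text
t 7.25 tcp [ 550.5 -145.8   33.3] jig [[-68.  -71.2  33.3]] yaw 100.94 z [ 0. -0. -1.] F jig [[-1.19  0.44  0.54]] w -0.00047052402579052553
```

View pics/s4.png

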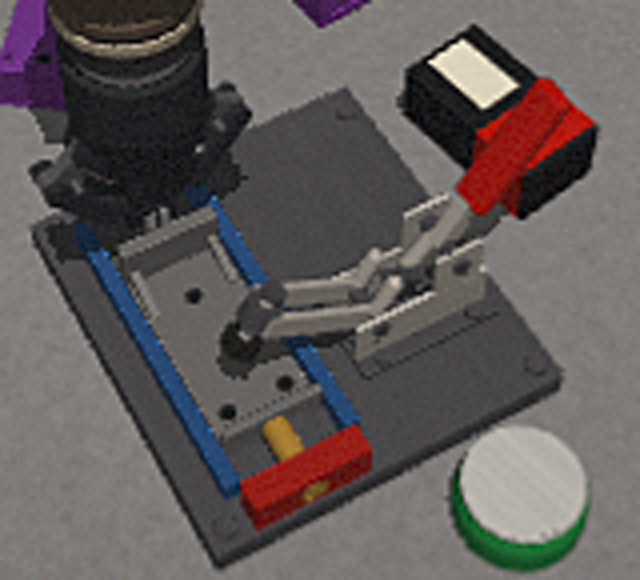

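Call:
drive_tool([
  {"dr":[0,0,0],"dp":[0.4,0.1,0],"gripper":1},
  {"dr":[0,0,0],"dp":[0.4,0.1,0],"gripper":1},
])

```text
time: 7.47
eef_pos: [0.551, -0.1456, 0.0333]
tool_rot: [-1.999, -2.423, 0.001]
wrist_force: [-5.2, -0.5, 2.1]
width: 0.002
```

Call:
drive_tool([
  {"dr":[0,0,0],"dp":[0.4,0.1,0],"gripper":1},
  {"dr":[0,0,0],"dp":[0.4,0.1,0],"gripper":1},
])

```text
time: 7.63
eef_pos: [0.5509, -0.1457, 0.0333]
tool_rot: [-1.999, -2.422, 0.003]
wrist_force: [-6.9, -1.6, 4.4]
width: -0.005
```

Call:
drive_tool([
  {"dr":[0,0,0],"dp":[0.4,0.1,0],"gripper":1},
  {"dr":[0,0,0],"dp":[0.4,0.1,0],"gripper":1},
])

```text
time: 7.8
eef_pos: [0.5509, -0.1456, 0.0333]
tool_rot: [-1.999, -2.421, 0.005]
wrist_force: [-9.5, -2.4, 7.3]
width: 0.002
```

Call:
drive_tool([
  {"dr":[0,0,0],"dp":[0.2,0,0],"gripper":1},
  {"dr":[0,0,0],"dp":[0,0,0],"gripper":1},
  {"dr":[0,0,0],"dp":[0,0,0],"gripper":1},
])

```text
time: 8.05
eef_pos: [0.5509, -0.1456, 0.0333]
tool_rot: [-1.999, -2.421, 0.005]
wrist_force: [-9.9, -1.9, 6.0]
width: 0.004
```

Call:
drive_tool([
  {"dr":[0,0,0],"dp":[0,0,0],"gripper":1},
  {"dr":[0,0,0],"dp":[0,0,0],"gripper":1},
  {"dr":[0,0,0],"dp":[0,0,0],"gripper":1},
  {"dr":[0,0,0],"dp":[0,0,0],"gripper":1},
])

```text
time: 8.38
eef_pos: [0.5509, -0.1456, 0.0333]
tool_rot: [-1.999, -2.421, 0.005]
wrist_force: [-9.0, -2.5, 6.9]
width: 0.002
```

```bash
python3 -c "
from h import *
st();im,d=env.camera('scene');cv2.imwrite('pics/s5.png',cv2.resize(im[190:335,215:375,::-1],None,fx=4,fy=4,interpolation=2))"
```

```text
t 8.3833 tcp [ 550.9 -145.6   33.3] jig [[-67.5 -71.1  33.3]] yaw 100.9 z [-0.004 -0.001 -1.   ] F jig [[-9.29 -0.73  6.93]] w 0.0018822989329405288
```

View pics/s5.png

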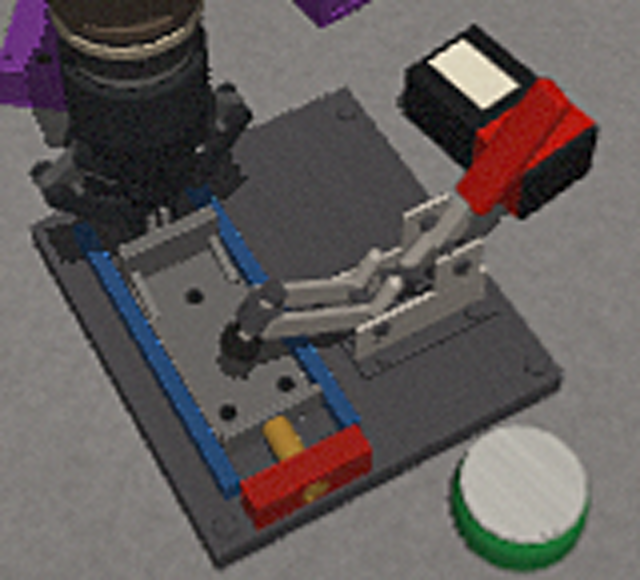

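Call:
drive_tool([
  {"dr":[0,0,0],"dp":[0.3,0.1,0],"gripper":1},
  {"dr":[0,0,0],"dp":[0,0,0],"gripper":1},
  {"dr":[0,0,0],"dp":[0,0,0],"gripper":1},
])

```text
time: 8.68
eef_pos: [0.5509, -0.1456, 0.0333]
tool_rot: [-1.999, -2.42, 0.006]
wrist_force: [-11.4, -2.7, 6.2]
width: 0.005
```

Call:
drive_tool([
  {"dr":[0,0,0],"dp":[0,0,0],"gripper":1},
  {"dr":[0,0,0],"dp":[0,0,0],"gripper":1},
  {"dr":[0,0,0],"dp":[0,0,0],"gripper":1},
  {"dr":[0,0,0],"dp":[0,0,0],"gripper":1},
  {"dr":[0,0,0],"dp":[0,0,0],"gripper":1},
])

```text
time: 9.1
eef_pos: [0.5509, -0.1456, 0.0333]
tool_rot: [-1.999, -2.42, 0.006]
wrist_force: [-10.6, -1.7, 5.9]
width: -0.0
```

Call:
drive_tool([
  {"dr":[0,0,0],"dp":[-2,-0.4,0],"gripper":1},
  {"dr":[0,0,0],"dp":[-5,-1,0],"gripper":1},
  {"dr":[0,0,0],"dp":[-10,-2,0],"gripper":1},
  {"dr":[0,0,0],"dp":[-10,-2,5],"gripper":1},
  {"dr":[0,0,0],"dp":[0,0,30],"gripper":1},
  {"dr":[0,0,0],"dp":[0,0,40],"gripper":1},
  {"dr":[0,0,0],"dp":[0,0,40],"gripper":1},
  {"dr":[0,0,0],"dp":[0,0,40],"gripper":1},
  {"dr":[0,0,0],"dp":[0,0,40],"gripper":1},
  {"dr":[0,0,0],"dp":[0,0,15],"gripper":1},
])

```text
time: 9.93
eef_pos: [0.527, -0.1509, 0.25]
tool_rot: [1.995, 2.417, 0.005]
wrist_force: [1.3, -0.3, 0.9]
width: 0.001
```

Call:
drive_tool([
  {"dr":[0,0,0],"dp":[18,27,0],"gripper":1},
  {"dr":[0,0,0],"dp":[18,27,0],"gripper":1},
  {"dr":[0,0,0],"dp":[18,27,0],"gripper":1},
  {"dr":[0,0,0],"dp":[18,27,0],"gripper":1},
  {"dr":[0,0,0],"dp":[18,27,0],"gripper":1},
  {"dr":[0,0,0],"dp":[15,27,0],"gripper":1},
  {"dr":[0,0,0],"dp":[0,0,0],"gripper":1},
  {"dr":[0,0,0],"dp":[0,0,0],"gripper":1},
])

```text
time: 10.6
eef_pos: [0.6312, 0.0127, 0.243]
tool_rot: [-1.996, -2.425, 0.001]
wrist_force: [0.4, 0.4, -0.1]
width: 0.001
```

```bash
python3 -c "
from h import *
st();im,d=env.camera('scene');cv2.imwrite('pics/s6.png',cv2.resize(im[150:335,215:375,::-1],None,fx=3.2,fy=3.2,interpolation=2))
im,d=env.camera('top');cv2.imwrite('pics/t6.png',cv2.resize(im[110:260,200:370,::-1],None,fx=4,fy=4,interpolation=2))"
```

```text
t 10.6 tcp [631.2  12.7 243. ] jig [[ 41.5  68.9 243. ]] yaw 101.08 z [-0.001 -0.    -1.   ] F jig [[ 0.47  0.27 -0.1 ]] w 0.0013346557164542923
```

View pics/s6.png

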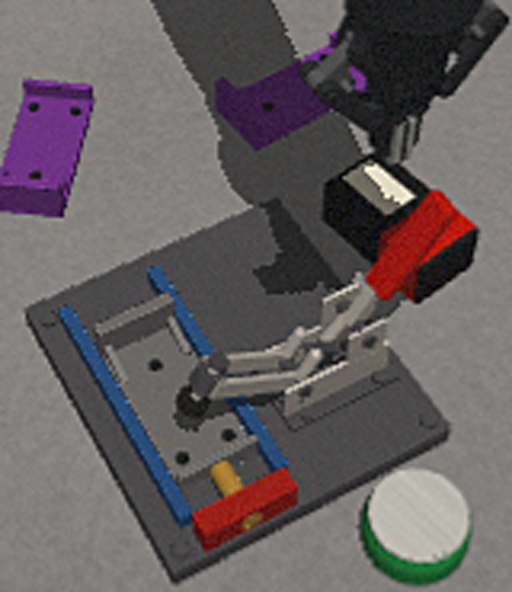

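View pics/t6.png

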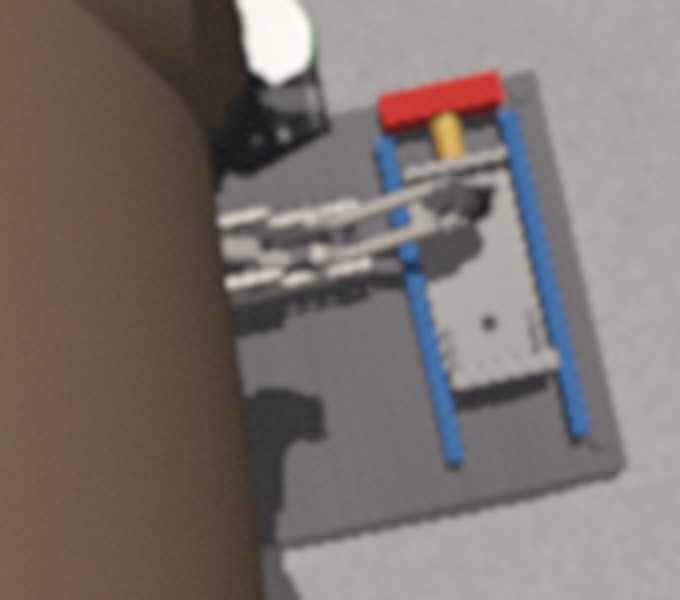

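Call:
drive_tool([
  {"dr":[0,0,0],"dp":[-0.5,0,-25],"gripper":1},
  {"dr":[0,0,0],"dp":[0,0,-25],"gripper":1},
  {"dr":[0,0,0],"dp":[0,0,-20],"gripper":1},
  {"dr":[0,0,0],"dp":[0,0,-13],"gripper":1},
  {"dr":[0,0,0],"dp":[0,0,-7],"gripper":1},
  {"dr":[0,0,0],"dp":[0,0,0],"gripper":1},
  {"dr":[0,0,0],"dp":[0,0,0],"gripper":1},
])

```text
time: 11.28
eef_pos: [0.6306, 0.0106, 0.1541]
tool_rot: [2.001, 2.421, 0.001]
wrist_force: [0.9, 0.5, -0.1]
width: -0.001
```

Call:
drive_tool([
  {"dr":[0,0,0],"dp":[-0.6,3,0],"gripper":1},
  {"dr":[0,0,0],"dp":[-0.6,3,0],"gripper":1},
  {"dr":[0,0,0],"dp":[-0.6,3,0],"gripper":1},
  {"dr":[0,0,0],"dp":[-0.3,1.5,0],"gripper":1},
])

```text
time: 11.62
eef_pos: [0.629, 0.0226, 0.154]
tool_rot: [1.998, 2.423, 0.001]
wrist_force: [0.1, -0.4, -0.8]
width: -0.002
```

```bash
python3 -c "
from h import *
st();im,d=env.camera('scene');cv2.imwrite('pics/s7.png',cv2.resize(im[150:335,215:375,::-1],None,fx=3.2,fy=3.2,interpolation=2))"
```

```text
t 11.6167 tcp [629.   22.6 154. ] jig [[ 41.3  79.1 154. ]] yaw 100.97 z [ 0.001  0.    -1.   ] F jig [[ 0.04 -0.43 -0.78]] w -0.002282993402218117
```

View pics/s7.png

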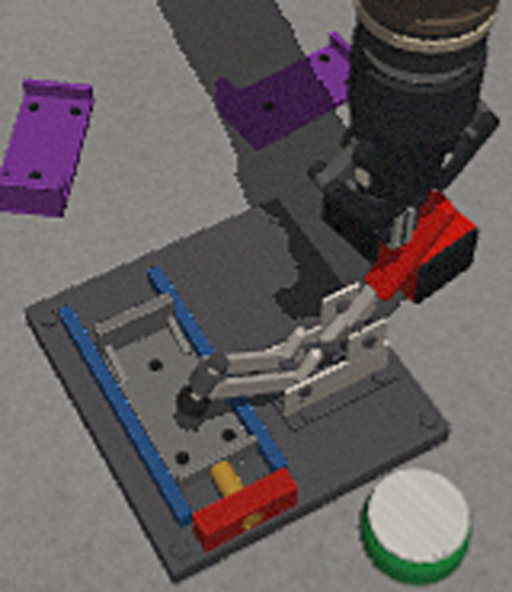

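```bash
python3 -c "
from h import *
c,s=np.cos(.1923),np.sin(.1923);h=12
p=None
for q in [0,.05,.1,.15,.2,.25,.3,.35,.4,.45,.5,.55,.6,.65,.7,.75,.8,.85,.9,.95]:
    a=1-q;y=55+90*np.cos(a)-7*np.sin(a)-h;z=75+90*np.sin(a)+7*np.cos(a)
    if p: print(q,round(y,1),round(z,1),np.round([-s*(y-p[0]),c*(y-p[0]),z-p[1]],1))
    p=(y,z)
"
```

```text
0.05 89.7 152.3 [-0.7  3.8 -2.2]
0.1 93.5 149.9 [-0.7  3.7 -2.4]
0.15 97.1 147.2 [-0.7  3.6 -2.6]
0.2 100.7 144.4 [-0.7  3.5 -2.8]
0.25 104.1 141.5 [-0.6  3.3 -3. ]
0.3 107.3 138.3 [-0.6  3.2 -3.1]
0.35 110.4 135.0 [-0.6  3.  -3.3]
0.4 113.3 131.6 [-0.6  2.9 -3.4]
0.45 116.1 128.0 [-0.5  2.7 -3.6]
0.5 118.6 124.3 [-0.5  2.5 -3.7]
0.55 121.0 120.5 [-0.5  2.3 -3.8]
0.6 123.2 116.5 [-0.4  2.1 -4. ]
0.65 125.1 112.4 [-0.4  1.9 -4.1]
0.7 126.9 108.3 [-0.3  1.7 -4.2]
0.75 128.5 104.0 [-0.3  1.5 -4.2]
0.8 129.8 99.7 [-0.3  1.3 -4.3]
0.85 130.9 95.4 [-0.2  1.1 -4.4]
0.9 131.9 91.0 [-0.2  0.9 -4.4]
0.95 132.5 86.5 [-0.1  0.7 -4.5]
```

Call:
drive_tool([
  {"dr":[0,0,0],"dp":[-0.8,2.6,-0.4],"gripper":1},
  {"dr":[0,0,0],"dp":[-0.8,2.6,-0.4],"gripper":1},
  {"dr":[0,0,0],"dp":[-0.8,2.6,-0.4],"gripper":1},
  {"dr":[0,0,0],"dp":[-0.8,2.6,-0.5],"gripper":1},
])

```text
time: 12.0
eef_pos: [0.6255, 0.0328, 0.1515]
tool_rot: [-1.999, -2.423, 0.0]
wrist_force: [0.7, 0.0, 0.2]
width: -0.003
```

Call:
drive_tool([
  {"dr":[0,0,0],"dp":[-0.4,1.8,-1.2],"gripper":1},
  {"dr":[0,0,0],"dp":[-0.4,1.8,-1.2],"gripper":1},
  {"dr":[0,0,0],"dp":[-0.4,1.8,-1.3],"gripper":1},
  {"dr":[0,0,0],"dp":[-0.4,1.8,-1.3],"gripper":1},
])

```text
time: 12.33
eef_pos: [0.6241, 0.0397, 0.1467]
tool_rot: [1.999, 2.423, 0.0]
wrist_force: [-0.4, -1.0, 1.6]
width: -0.001
```

```bash
python3 -c "
from h import *
st();im,d=env.camera('scene');cv2.imwrite('pics/s8.png',cv2.resize(im[150:335,215:375,::-1],None,fx=3.2,fy=3.2,interpolation=2))"
```

```text
t 12.3333 tcp [624.1  39.7 146.7] jig [[ 39.7  96.8 146.7]] yaw 100.93 z [ 0.001 -0.    -1.   ] F jig [[-0.62 -0.9   1.56]] w -0.0005093473498888869
```

View pics/s8.png

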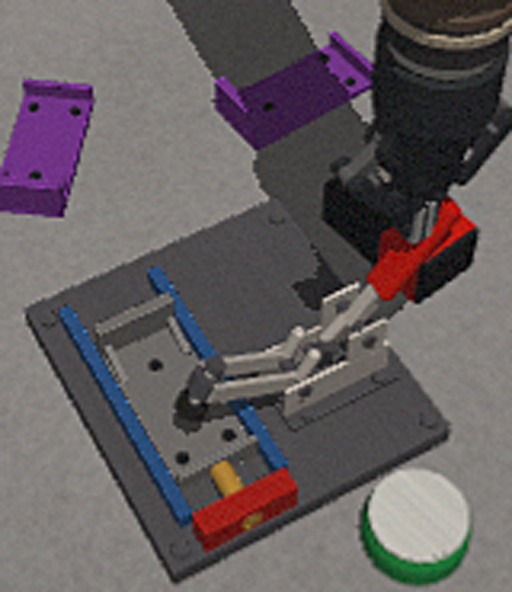

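Call:
drive_tool([
  {"dr":[0,0,0],"dp":[-0.3,1.7,-1.4],"gripper":1},
  {"dr":[0,0,0],"dp":[-0.3,1.7,-1.4],"gripper":1},
  {"dr":[0,0,0],"dp":[-0.3,1.7,-1.5],"gripper":1},
  {"dr":[0,0,0],"dp":[-0.3,1.7,-1.5],"gripper":1},
  {"dr":[0,0,0],"dp":[-0.3,1.6,-1.5],"gripper":1},
  {"dr":[0,0,0],"dp":[-0.3,1.6,-1.6],"gripper":1},
])

```text
time: 12.88
eef_pos: [0.6222, 0.0499, 0.1376]
tool_rot: [-2.0, -2.423, -0.0]
wrist_force: [0.7, 0.6, 1.8]
width: -0.0
```

Call:
drive_tool([
  {"dr":[0,0,0],"dp":[-0.3,1.5,-1.6],"gripper":1},
  {"dr":[0,0,0],"dp":[-0.3,1.5,-1.7],"gripper":1},
  {"dr":[0,0,0],"dp":[-0.3,1.5,-1.7],"gripper":1},
  {"dr":[0,0,0],"dp":[-0.3,1.4,-1.7],"gripper":1},
])

```text
time: 13.22
eef_pos: [0.621, 0.0558, 0.1308]
tool_rot: [-1.999, -2.423, -0.0]
wrist_force: [0.6, -0.1, 2.4]
width: 0.0
```

```bash
python3 -c "
from h import *
st();im,d=env.camera('scene');cv2.imwrite('pics/s9.png',cv2.resize(im[150:335,215:375,::-1],None,fx=3.2,fy=3.2,interpolation=2))"
```

```text
t 13.2167 tcp [621.   55.8 130.8] jig [[ 39.7 113.1 130.8]] yaw 100.94 z [ 0.  0. -1.] F jig [[ 0.54 -0.24  2.4 ]] w 0.0002787179476354783
```

View pics/s9.png

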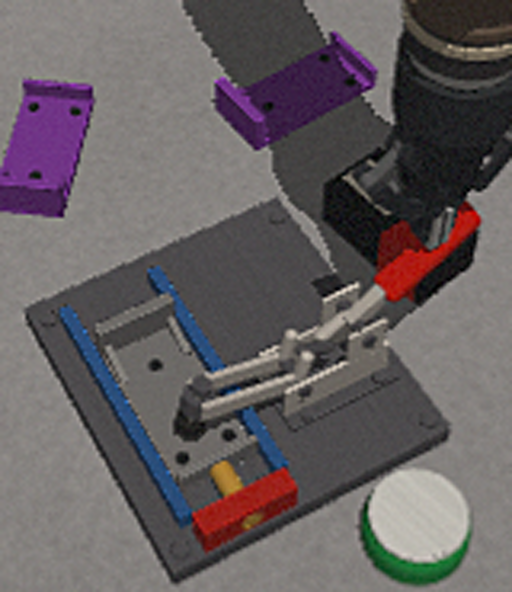

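Call:
drive_tool([
  {"dr":[0,0,0],"dp":[-0.3,1.4,-1.8],"gripper":1},
  {"dr":[0,0,0],"dp":[-0.3,1.3,-1.8],"gripper":1},
  {"dr":[0,0,0],"dp":[-0.3,1.3,-1.8],"gripper":1},
  {"dr":[0,0,0],"dp":[-0.2,1.2,-1.9],"gripper":1},
  {"dr":[0,0,0],"dp":[-0.2,1.2,-1.9],"gripper":1},
  {"dr":[0,0,0],"dp":[-0.2,1.1,-1.9],"gripper":1},
])

```text
time: 13.77
eef_pos: [0.6195, 0.0632, 0.1198]
tool_rot: [-2.0, -2.423, -0.0]
wrist_force: [0.1, 0.7, 2.5]
width: 0.001
```

Call:
drive_tool([
  {"dr":[0,0,0],"dp":[-0.2,1.1,-2],"gripper":1},
  {"dr":[0,0,0],"dp":[-0.2,1,-2],"gripper":1},
  {"dr":[0,0,0],"dp":[-0.2,1,-2],"gripper":1},
])

```text
time: 14.02
eef_pos: [0.6189, 0.0663, 0.1139]
tool_rot: [2.0, 2.423, 0.0]
wrist_force: [-0.5, 0.2, 5.3]
width: -0.002
```

Call:
drive_tool([
  {"dr":[0,0,0],"dp":[-0.2,0.9,-2],"gripper":1},
  {"dr":[0,0,0],"dp":[-0.2,0.9,-2],"gripper":1},
])

```text
time: 14.18
eef_pos: [0.6186, 0.0681, 0.1104]
tool_rot: [1.999, 2.423, 0.001]
wrist_force: [-1.7, 0.0, 7.4]
width: -0.002
```

```bash
python3 -c "
from h import *
st();im,d=env.camera('scene');cv2.imwrite('pics/s10.png',cv2.resize(im[150:335,215:375,::-1],None,fx=3.2,fy=3.2,interpolation=2))"
```

```text
t 14.1833 tcp [618.6  68.1 110.4] jig [[ 39.7 125.7 110.4]] yaw 100.94 z [ 0.001  0.    -1.   ] F jig [[-1.69  0.36  7.39]] w -0.0019466469976843553
```

View pics/s10.png

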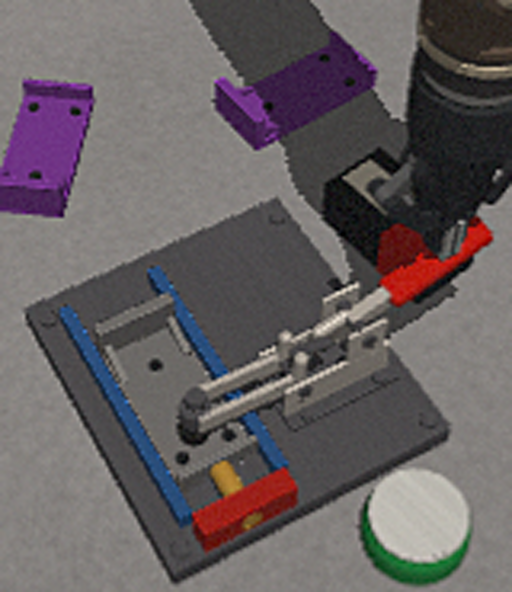

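Pad is down on the flange near (190,430); the spring resists with about 7 N. I'll go on in small steps.

Call:
drive_tool([
  {"dr":[0,0,0],"dp":[-0.2,0.8,-1.8],"gripper":1},
  {"dr":[0,0,0],"dp":[-0.2,0.7,-1.8],"gripper":1},
])

```text
time: 14.4
eef_pos: [0.6183, 0.0695, 0.1072]
tool_rot: [1.999, 2.422, 0.001]
wrist_force: [-2.6, -1.0, 9.3]
width: -0.002
```

Call:
drive_tool([
  {"dr":[0,0,0],"dp":[-0.1,0.6,-1.8],"gripper":1},
  {"dr":[0,0,0],"dp":[-0.1,0.6,-1.8],"gripper":1},
])

```text
time: 14.57
eef_pos: [0.6181, 0.0709, 0.1037]
tool_rot: [1.999, 2.423, 0.002]
wrist_force: [-3.1, 1.3, 9.2]
width: 0.001
```

Call:
drive_tool([
  {"dr":[0,0,0],"dp":[-0.1,0.5,-1.8],"gripper":1},
  {"dr":[0,0,0],"dp":[-0.1,0.5,-1.8],"gripper":1},
])

```text
time: 14.73
eef_pos: [0.6178, 0.0722, 0.1001]
tool_rot: [1.999, 2.423, 0.003]
wrist_force: [-1.8, 1.1, 8.5]
width: 0.003
```

Call:
drive_tool([
  {"dr":[0,0,0],"dp":[-0.1,0.4,-1.5],"gripper":1},
  {"dr":[0,0,0],"dp":[-0.1,0.4,-1.5],"gripper":1},
])

```text
time: 14.9
eef_pos: [0.6176, 0.0731, 0.0969]
tool_rot: [-1.999, -2.423, -0.003]
wrist_force: [-1.7, 2.3, 7.4]
width: -0.001
```

Call:
drive_tool([
  {"dr":[0,0,0],"dp":[-0.1,0.3,-1.2],"gripper":1},
  {"dr":[0,0,0],"dp":[-0.1,0.3,-1.2],"gripper":1},
])

```text
time: 15.07
eef_pos: [0.6175, 0.0737, 0.0943]
tool_rot: [-1.999, -2.423, -0.003]
wrist_force: [-1.1, 2.6, 5.0]
width: -0.004
```

Call:
drive_tool([
  {"dr":[0,0,0],"dp":[0,0.2,-1.2],"gripper":1},
  {"dr":[0,0,0],"dp":[0,0.2,-1.2],"gripper":1},
])

```text
time: 15.23
eef_pos: [0.6174, 0.074, 0.0916]
tool_rot: [-1.999, -2.423, -0.002]
wrist_force: [-0.0, 0.7, 4.2]
width: 0.002
```

Call:
drive_tool([
  {"dr":[0,0,0],"dp":[0,0.2,-1],"gripper":1},
  {"dr":[0,0,0],"dp":[0,0.1,-1],"gripper":1},
])

```text
time: 15.4
eef_pos: [0.6173, 0.0738, 0.0891]
tool_rot: [-2.0, -2.423, -0.0]
wrist_force: [0.2, 1.6, 2.1]
width: -0.001
```

Call:
drive_tool([
  {"dr":[0,0,0],"dp":[0,0.1,-1],"gripper":1},
  {"dr":[0,0,0],"dp":[0,0,-0.5],"gripper":1},
])

```text
time: 15.57
eef_pos: [0.6171, 0.0736, 0.0872]
tool_rot: [-2.0, -2.423, 0.001]
wrist_force: [0.3, 0.3, 0.0]
width: -0.001
```

```bash
python3 -c "
from h import *
st();im,d=env.camera('scene');cv2.imwrite('pics/s11.png',cv2.resize(im[150:335,215:375,::-1],None,fx=3.2,fy=3.2,interpolation=2))"
```

```text
t 15.5667 tcp [617.1  73.6  87.2] jig [[ 39.3 131.4  87.2]] yaw 100.93 z [-0.001 -0.001 -1.   ] F jig [[0.39 0.25 0.02]] w -0.001372657505448934
```

View pics/s11.png

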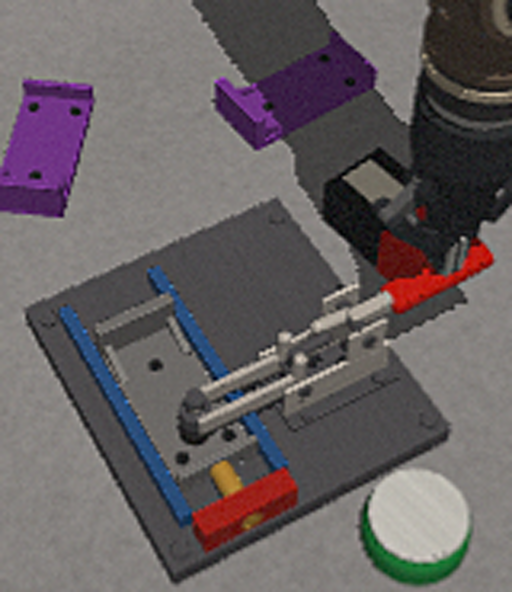

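Call:
drive_tool([
  {"dr":[0,0,0],"dp":[0,0,5],"gripper":1},
  {"dr":[0,0,0],"dp":[0,0,15],"gripper":1},
  {"dr":[0,0,0],"dp":[0,0,30],"gripper":1},
  {"dr":[0,0,0],"dp":[0,0,40],"gripper":1},
  {"dr":[0,0,0],"dp":[0,0,40],"gripper":1},
  {"dr":[0,0,0],"dp":[-20,30,0],"gripper":1},
  {"dr":[0,0,0],"dp":[-20,30,0],"gripper":1},
  {"dr":[0,0,0],"dp":[-20,30,0],"gripper":1},
  {"dr":[0,0,0],"dp":[-20,30,0],"gripper":1},
  {"dr":[0,0,0],"dp":[-20,30,0],"gripper":1},
])

```text
time: 16.45
eef_pos: [0.5162, 0.2245, 0.2181]
tool_rot: [2.0, 2.422, -0.0]
wrist_force: [0.2, 0.0, 0.7]
width: -0.002
```

Call:
drive_tool([
  {"dr":[0,0,0],"dp":[-20,30,0],"gripper":1},
  {"dr":[0,0,0],"dp":[-20,30,0],"gripper":1},
  {"dr":[0,0,0],"dp":[-20,30,0],"gripper":1},
  {"dr":[0,0,0],"dp":[-20,30,0],"gripper":1},
  {"dr":[0,0,0],"dp":[0,0,0],"gripper":1},
  {"dr":[0,0,0],"dp":[0,0,0],"gripper":1},
  {"dr":[0,0,0],"dp":[0,0,0],"gripper":1},
])

```text
time: 17.03
eef_pos: [0.4372, 0.3437, 0.2178]
tool_rot: [1.999, 2.423, -0.001]
wrist_force: [-0.5, 0.1, 0.9]
width: 0.004
```

```bash
python3 -c "
from h import *
st();j=np.load('jig.npy')
for n in('scene','top'):
    im,d=env.camera(n);cv2.imwrite(f'pics/{n}12.png',cv2.resize(im[110:335,200:375,::-1],None,fx=2.6,fy=2.6,interpolation=2))
    r=env.trace(n,'grip');p=env.camera_params(n);c=w2jig(j,cloud(p,d).reshape(-1,3)).reshape(420,560,3)
    if r:
        q=c[r[0]['mask']];q=q[(q[:,1]>95)|(q[:,1]>.095)&(q[:,1]<.17)&(q[:,2]>.06)];print(n,r[0]['confidence'],np.polyfit(q[:,1],q[:,2],1),np.round(q[::max(1,len(q)//10)]*1000))
    for t in('spray_bottle','wax_tin','bulb_box'):print(t,[x['bbox'] for x in env.trace(n,t)[:1]])
"
```

```text
t 17.0333 tcp [437.2 343.7 217.8] jig [[-85.6 430.9 217.8]] yaw 100.97 z [ 0.    -0.001 -1.   ] F jig [[-0.45  0.2   0.94]] w 0.004478099136790805
scene 0.82 [0.05763583 0.07738591] [[ 31. 158.  85.]
 [ 45. 162.  88.]
 [ 44. 151.  86.]
 [ 34. 123.  85.]
 [ 40. 130.  85.]
 [ 47. 133.  87.]
 [ 52. 140.  85.]
 [ 36.  97.  86.]
 [ 44. 110.  84.]
 [ 45. 102.  82.]
 [ 51.  95.  83.]]
spray_bottle [[163.8, 309.7, 61.2, 69.4]]
wax_tin [[345.4, 315.5, 31.2, 36.3]]
bulb_box [[337.9, 217.1, 48.8, 41.1]]
top 0.87 [0.05065167 0.07989412] [[ 50.  97.  82.]
 [ 48. 134.  88.]
 [ 41. 111.  85.]
 [ 36.  99.  85.]
 [ 46. 163.  89.]
 [ 42. 159.  89.]
 [ 39. 153.  89.]
 [ 35. 145.  90.]
 [ 30. 135.  89.]
 [ 34. 168.  85.]
 [ 26. 154.  85.]]
spray_bottle [[428.2, 146.1, 68.3, 45.7]]
wax_tin [[263.9, 122.4, 27.9, 37.5]]
bulb_box [[227.9, 223.3, 40.2, 57.4]]
```

View pics/scene12.png

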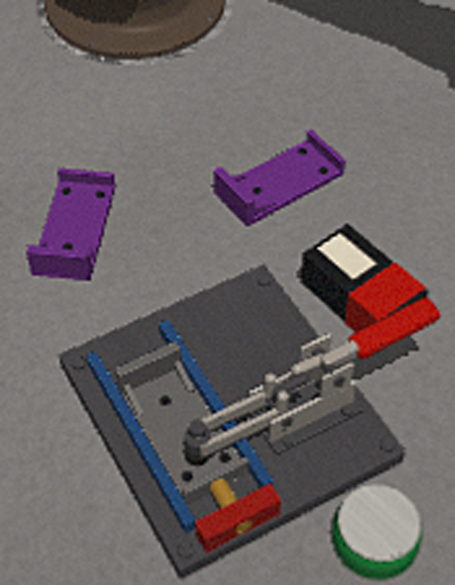

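View pics/top12.png

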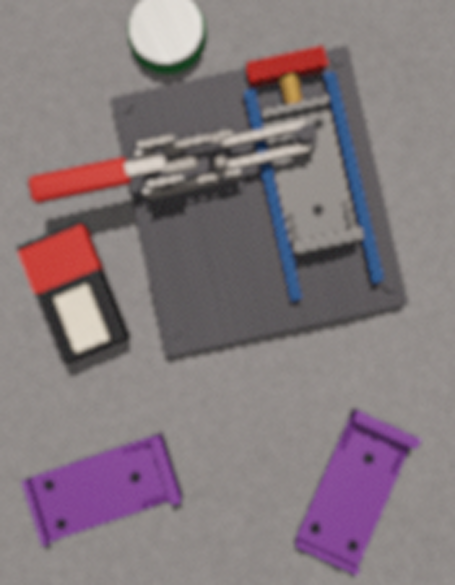

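```bash
python3 -c "
from h import *
j=np.load('jig.npy')
for n in('scene','top'):
    Q=[];B=[]
    p=env.camera_params(n)
    for k in range(4):
        im,d=env.camera(n);c=w2jig(j,cloud(p,d).reshape(-1,3)).reshape(420,560,3)
        f=c.reshape(-1,3);rgb=im.reshape(-1,3).astype(int)
        m=(rgb[:,0]>130)&(rgb[:,1]<70)&(f[:,1]>.085)&(f[:,1]<.175)&(f[:,2]>.074)&(abs(f[:,0]-.04)<.009);Q.append(f[m])
        m=(f[:,0]>-.1)&(f[:,0]<-.02)&(f[:,1]>-.02)&(f[:,1]<.08)&(f[:,2]<.04);B.append(f[m])
    for q in(np.vstack(Q),np.vstack(B)):print(n,len(q),np.polyfit(q[:,1],q[:,2],1),np.median(q,0))
"
```

```text
scene 910 [0.05850176 0.07816266] [0.04063701 0.12399358 0.08543581]
scene 4389 [0.0001348  0.01932531] [-0.05886086  0.0291098   0.01933269]
top 506 [0.06401129 0.07897238] [0.03681567 0.14316136 0.08793646]
top 5984 [-0.00110662  0.02103583] [-0.06014227  0.02993204  0.02098744]
```

Call:
drive_tool([
  {"dr":[0,0,0],"dp":[20,-30,0],"gripper":1},
  {"dr":[0,0,0],"dp":[20,-30,0],"gripper":1},
  {"dr":[0,0,0],"dp":[20,-30,0],"gripper":1},
  {"dr":[0,0,0],"dp":[20,-30,0],"gripper":1},
  {"dr":[0,0,0],"dp":[20,-30,0],"gripper":1},
  {"dr":[0,0,0],"dp":[20,-30,0],"gripper":1},
  {"dr":[0,0,0],"dp":[20,-30,0],"gripper":1},
  {"dr":[0,0,0],"dp":[20,-30,0],"gripper":1},
  {"dr":[0,0,0],"dp":[20,-30,0],"gripper":1},
  {"dr":[0,0,0],"dp":[0,0,0],"gripper":1},
])

```text
time: 18.77
eef_pos: [0.6199, 0.0689, 0.2168]
tool_rot: [2.005, 2.416, -0.002]
wrist_force: [-0.4, 0.8, -0.3]
width: -0.001
```

Call:
drive_tool([
  {"dr":[0,0,0],"dp":[0,0,-40],"gripper":1},
  {"dr":[0,0,0],"dp":[0,0,-40],"gripper":1},
  {"dr":[0,0,0],"dp":[0,0,-25],"gripper":1},
  {"dr":[0,0,0],"dp":[0,0,-12],"gripper":1},
  {"dr":[0,0,0],"dp":[0,0,-5],"gripper":1},
  {"dr":[0,0,0],"dp":[0,0,0],"gripper":1},
  {"dr":[0,0,0],"dp":[0,0,0],"gripper":1},
])

```text
time: 19.35
eef_pos: [0.6182, 0.0742, 0.0975]
tool_rot: [1.998, 2.422, 0.003]
wrist_force: [0.4, 0.0, 0.5]
width: -0.002
```

```bash
python3 -c "
from h import *
st()"
```

```text
t 19.35 tcp [618.2  74.2  97.5] jig [[ 40.4 131.8  97.5]] yaw 100.96 z [ 0.002  0.    -1.   ] F jig [[ 0.44 -0.04  0.52]] w -0.0024558745407379278
```

Call:
drive_tool([
  {"dr":[0,0,0],"dp":[0,0,-2],"gripper":1},
  {"dr":[0,0,0],"dp":[0,0,-2],"gripper":1},
  {"dr":[0,0,0],"dp":[0,0,-2],"gripper":1},
  {"dr":[0,0,0],"dp":[0,0,-2],"gripper":1},
  {"dr":[0,0,0],"dp":[0,0,-1],"gripper":1},
])

```text
time: 19.77
eef_pos: [0.6173, 0.0739, 0.0868]
tool_rot: [2.0, 2.423, 0.0]
wrist_force: [-0.6, 0.6, 1.8]
width: -0.001
```

Call:
drive_tool([
  {"dr":[0,0,0],"dp":[0,0,-1],"gripper":1},
  {"dr":[0,0,0],"dp":[0,0,-0.5],"gripper":1},
])

```text
time: 19.93
eef_pos: [0.6173, 0.0739, 0.0853]
tool_rot: [2.0, 2.423, -0.0]
wrist_force: [-0.4, 0.1, -0.4]
width: -0.002
```

Call:
drive_tool([
  {"dr":[0,0,0],"dp":[0,0,-0.7],"gripper":1},
  {"dr":[0,0,0],"dp":[0,0,-0.7],"gripper":1},
])

```text
time: 20.1
eef_pos: [0.6173, 0.0738, 0.0838]
tool_rot: [2.0, 2.423, -0.0]
wrist_force: [0.4, -0.4, 0.3]
width: -0.0
```

Call:
drive_tool([
  {"dr":[0,0,0],"dp":[0,0,-0.5],"gripper":1},
  {"dr":[0,0,0],"dp":[0,0,-0.5],"gripper":1},
])

```text
time: 20.27
eef_pos: [0.6173, 0.0738, 0.0828]
tool_rot: [-2.0, -2.423, 0.0]
wrist_force: [0.2, -0.2, 0.1]
width: 0.003
```

Call:
drive_tool([
  {"dr":[0,0,0],"dp":[0,0,-0.5],"gripper":1},
  {"dr":[0,0,0],"dp":[0,0,-0.5],"gripper":1},
])

```text
time: 20.43
eef_pos: [0.6173, 0.0738, 0.0821]
tool_rot: [2.0, 2.423, 0.0]
wrist_force: [-1.9, -0.4, 4.6]
width: -0.0
```

```bash
python3 -c "
from h import *
st();im,d=env.camera('scene');cv2.imwrite('pics/s13.png',cv2.resize(im[150:335,215:375,::-1],None,fx=3.2,fy=3.2,interpolation=2))"
```

```text
t 20.4333 tcp [617.3  73.8  82.1] jig [[ 39.6 131.6  82.1]] yaw 100.94 z [ 0. -0. -1.] F jig [[-1.94 -0.05  4.62]] w -0.0003041225349393473
```

View pics/s13.png

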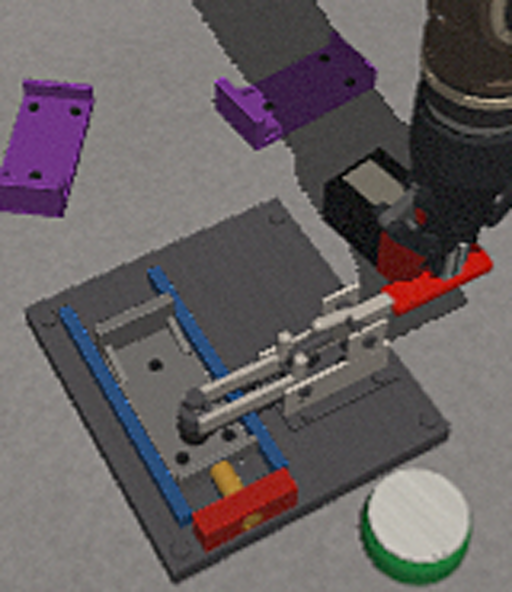

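Call:
drive_tool([
  {"dr":[0,0,0],"dp":[0,0,-0.4],"gripper":1},
  {"dr":[0,0,0],"dp":[0,0,0],"gripper":1},
  {"dr":[0,0,0],"dp":[0,0,0],"gripper":1},
  {"dr":[0,0,0],"dp":[0,0,0],"gripper":1},
])

```text
time: 20.82
eef_pos: [0.6173, 0.0738, 0.082]
tool_rot: [1.999, 2.423, 0.001]
wrist_force: [-2.1, 0.7, 5.5]
width: -0.0
```

Call:
drive_tool([
  {"dr":[0,0,0],"dp":[0,0,5],"gripper":1},
  {"dr":[0,0,0],"dp":[0,0,15],"gripper":1},
  {"dr":[0,0,0],"dp":[0,0,30],"gripper":1},
  {"dr":[0,0,0],"dp":[0,0,40],"gripper":1},
  {"dr":[0,0,0],"dp":[0,0,40],"gripper":1},
  {"dr":[0,0,0],"dp":[-20,30,0],"gripper":1},
  {"dr":[0,0,0],"dp":[-20,30,0],"gripper":1},
  {"dr":[0,0,0],"dp":[-20,30,0],"gripper":1},
  {"dr":[0,0,0],"dp":[-20,30,0],"gripper":1},
  {"dr":[0,0,0],"dp":[-20,30,0],"gripper":1},
])

```text
time: 21.65
eef_pos: [0.5164, 0.2249, 0.2116]
tool_rot: [2.0, 2.422, 0.001]
wrist_force: [1.8, 0.5, -0.3]
width: -0.002
```

Call:
drive_tool([
  {"dr":[0,0,0],"dp":[-20,30,0],"gripper":1},
  {"dr":[0,0,0],"dp":[-20,30,0],"gripper":1},
  {"dr":[0,0,0],"dp":[-20,30,0],"gripper":1},
  {"dr":[0,0,0],"dp":[-20,30,0],"gripper":1},
  {"dr":[0,0,0],"dp":[0,0,0],"gripper":1},
  {"dr":[0,0,0],"dp":[0,0,0],"gripper":1},
  {"dr":[0,0,0],"dp":[0,0,0],"gripper":1},
])

```text
time: 22.23
eef_pos: [0.4373, 0.3439, 0.2114]
tool_rot: [1.999, 2.424, -0.0]
wrist_force: [-0.5, -0.6, 0.3]
width: -0.005
```

```bash
python3 -c "
from h import *
j=np.load('jig.npy');st()
for n in('scene','top'):
    Q=[];p=env.camera_params(n)
    for k in range(4):
        im,d=env.camera(n);c=w2jig(j,cloud(p,d).reshape(-1,3)).reshape(420,560,3)
        f=c.reshape(-1,3);rgb=im.reshape(-1,3).astype(int)
        m=(rgb[:,0]>130)&(rgb[:,1]<70)&(f[:,1]>.085)&(f[:,1]<.175)&(f[:,2]>.074)&(abs(f[:,0]-.04)<.009);Q.append(f[m])
    q=np.vstack(Q);print(n,len(q),np.polyfit(q[:,1],q[:,2],1),np.median(q,0))
    cv2.imwrite(f'pics/{n}14.png',cv2.resize(im[110:335,200:375,::-1],None,fx=2.6,fy=2.6,interpolation=2))
"
```

```text
t 22.2333 tcp [437.3 343.9 211.4] jig [[-85.6 431.1 211.4]] yaw 100.98 z [ 0. -0. -1.] F jig [[-0.59 -0.5   0.26]] w -0.004591767085343878
scene 896 [-0.00383201  0.08153334] [0.04062362 0.12403965 0.08110958]
top 862 [-0.00331226  0.08308392] [0.03905751 0.13345307 0.08263466]
```

View pics/scene14.png

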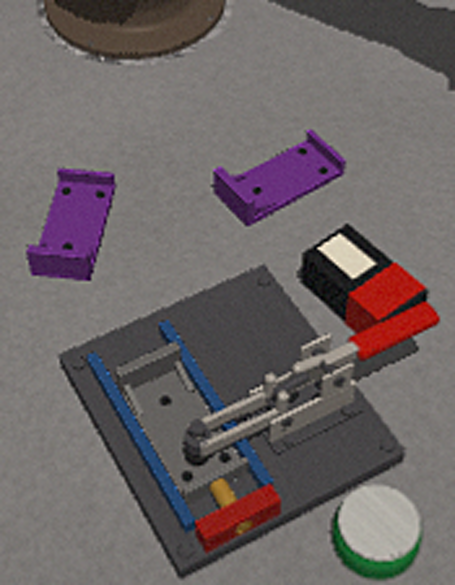

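View pics/top14.png

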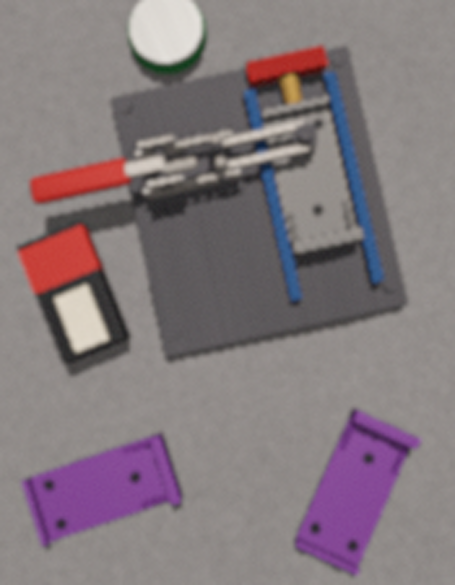

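```bash
python3 -c "
from h import *
print(env.close_job())"
```

```text
the job is handed in; nothing more can be done
None
```

The bracket is seated on the stop bolt and clamped, and the job is handed in at about 22.6 s of the 67 s allowed; no verdict was reported.

- **Seating:** I pushed the bracket along the channel until it met the brass bolt. I held it there for about 1 s with a wrist force of about 10–12 N. The force on the bolt itself is not measured.
- **Clamping, first try:** The resistance peaked at about 9 N and faded past dead centre, so I took the handle as snapped and backed off. Depth readings from both cameras then disagreed. The grip still sloped by about 0.06 rad, an angle of about 0.94, so it had not reached its stop.
- **Clamping, second try:** I went back and pressed gently until firm contact at 82 mm, the expected level height. The force there was about 5.5 N.
- **Last checks:**
  - After I withdrew, both cameras showed the handle level, with a slope of −0.003 rad at 81–83 mm.
  - The bracket's front is still against the bolt and the pad is on its flange. I had no way to measure the pad's force.
  - In the pictures the wax tin, bulb box and purple look-alikes have not moved. The spray bottle was out of the last close-ups; its last detection, before the second press, was within 2 pixels of the start.
  - The arm stands clear of everything.

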